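# Set a classroom polariscope to dark field

## Robot

A 7-joint arm with a two-finger parallel gripper is mounted at the origin on the work surface. World frame = base frame: x ahead of the robot, y to its left, z up, the work surface at z = 0. Lengths are in m, angles in rad, forces in N, time in s.
With the tool pointing down it reaches from about 0.35 to 0.9 m from the base axis. Payload 8.1 kg.
Tool frame: the origin (TCP) lies between the finger pads; the fingertips stand ahead of it and the grasp point (between the pads) is the TCP (arm.nose_length is the z of the fingertips in the tool frame, in m); z points along the fingers, y is the line along which they close (so a half turn about z gives the same grasp; the last joint's range is limited). The gripper opens to 92 mm and grips with 3 to 60 N. Pads are 19 mm wide; open, the fingers measure 130 mm over their backs; the gripper's body (75 mm by 190 mm) begins 47 mm behind the grasp point.
Start: joints at [-1.437, 0.434, 0.025, 1.573, -0.012, 1.134, -0.075], TCP at [0.147, 0.608, 0.246] pointing down, gripper open.
Joint ranges: [-2.62, 2.62], [-0.44, 2.09], [-1.27, 1.32], [0.08, 2.57], [-1.32, 4.46], [0.12, 2], [-2.74, 2.74]. Speed limits (rad/s): [2.22, 2.22, 3.01, 3.01, 3.14, 3.14, 3.14].

## Interface

Orientations are given as a rotation vector (axis times angle).
In Python, from cell import sensors, optics, arm gives the robot as it stands.
- The arm moves only by the tool arm_command, never from a script. Its argument "deltas" is one flat list of numbers, 7 for each row, row after row: the turn, a rotation vector about the world's x, y, z as a fraction of full scale, then the shift along the world's x, y, z as a fraction of full scale, then the finger opening in mm, from 0 to 91.8. In form: [wx, wy, wz, dx, dy, dz, fingers, wx, wy, wz, dx, dy, dz, fingers, ...]. A call has 1 to 20 rows; each row is the pose to reach, as a shift and turn from the pose commanded when the call began; what a row does not reach only later rows make up. Full scale, the value 1, is 1 m for a shift and 90 degrees for a turn. A row lasts 1/10 s, in which the tool goes at most 50 mm and 8.59 degrees, less where a joint would pass 70% of its speed; a pose out of reach is approached as far as the arm can. A call with a number of a shift or a turn outside -1 to 1 is refused whole. A call with a gripper value outside its range is refused whole. The fingers move at their own pace and stop on an object; "force" is the grip in N (left out, the last holds). Time passes only in rows, so rows that repeat a pose let the fingers close. It gives the time, the measured TCP pose, the force, the opening and the grip force at its end, in the units of the state.
- sensors.observe(): the state, without advancing time (a new reading comes with each control period).
- optics.get_image(name): name is "scene" or "top" or "wrist"; returns the picture (384x512x3 uint8, blue, green, red); there is no depth.
- optics.calibration(name): a dict with "camera_matrix" (3x3 intrinsics, pixels), "D" ([k1, k2, p1, p2, k3] as OpenCV has them; the pictures are not rectified), "rvec" (rotation vector, rad) and "tvec" (3), from world to camera coordinates, as OpenCV has them. Camera axes: x right, y down, z forward; pixel columns grow to the right and rows downward; lengths in m; the calibration is good to about 2 mm. A picture is of the moment at which its call begins: read the wrist's pose just before it. calibration takes no time and is no camera call; for the wrist camera it gives the pose at the moment of the call.
- arm.sign_off(): hands the job in; it is judged then, once.
The state is a dict: "clock": time; "joints": joint angles; "dq": joint speeds; "joint_efforts": joint torques, N m; "position": TCP position; "ee_rot": TCP orientation; "force": force on the tool from outside, world axes, zero at the start; "ft_torque": the same for the moment, N m; "width": opening from 0.0 (shut) to 1.0 (fully open); "gripper_force": force on a finger pad.
Only numpy, scipy, OpenCV 4.12 (cv2) and the standard library are available. Lean on these libraries where they do the work, as an engineer would, in place of code of your own. Each camera call takes 0.05 s, during which the arm holds its last target. There are 200 camera calls.

## Task

Set the polariscope's analyser to dark field: with the fingertips, push its yellow-tabbed lever round until the ring's white index line stands at the red mark on the scale, then leave it alone there. Push the lever gently and do not grip it, do not force it against its end stop, and leave the plastic sample on the light stage, the water bottle, the paper cup and the board eraser where they are.

Things in the scene. Friction and masses are not known exactly. Their poses are not given: they have to be found in the camera images.
- polariscope: Student polariscope, fixed. Origin on the table right under the vertical axis of its analyser ring; z up, x points from that axis to the column (the lever is on the -x side). Grey light box 60 mm high, x -110 to +150 mm, y -100 to +100 mm; round light stage, 120 mm across, top at 61 mm, under the ring
- scale (a point): Centre of the analyser, on the ring's axis, 180 mm above the table (level with its top). Horizontal dark clear window in a fixed white scale (radius 50 to 66 mm, black strokes every 5 degrees); around it the black rotating ring (radius 66 to 83 mm, 166 to 180 mm above the table)
- column (a point): Top of the black clamp head on the aluminium column behind the ring, 202 mm above the table, 117 mm from the ring's axis along the polariscope's +x. Head 34 x 38 mm; a bridge 24 mm wide, top at 191 mm, runs from it over the ring's rear to the scale
- analyser (a joint): Angle of the rotating ring, rad. At 0 the lever points along the polariscope's -x; it grows counterclockwise seen from above (lever moves to the polariscope's -y). Red dark-field mark at +0.785, green light-field mark at -0.785, end stops at -1.2 and +1.2. Starts between -1.15 and +0.35. Friction holds it where it is left; 2 to 3 N at the tab moves it
- tab (a point): Centre of the upright yellow tab on the lever, 112 mm from the ring's axis, 194 mm above the table. Tab 20 mm along the lever, 12 mm across, 38 mm high (175 to 213 mm up), on a steel bar 10 mm wide (167 to 175 mm up, radius 80 to 126 mm). Free space beside and under the bar down to the light box. x axis points along the lever to the ring's axis
- index (a point): Inner end of the white index line (3 mm wide) on top of the black ring, in line with the lever, 66.5 mm from the axis, 180 mm above the table
- red_mark (a point): Outer end of the red mark (4 mm wide, 16 mm long, radial) on the white scale, 66 mm from the axis, 180 mm above the table
- sample_mid (a point): Centre of the loose C-shaped clear plastic sample, 60 x 44 x 8 mm, lying on the light stage under the analyser: leave alone
- bottle_mid (a point): Centre, half-way up, of a standing water bottle, 62 mm across, 200 mm high, 0.4 kg: leave alone
- cup_mid (a point): Centre, half-way up, of a standing red paper cup, 72 mm across its rim, 90 mm high: leave alone
- eraser_mid (a point): Centre of a blue board eraser, 110 x 50 x 34 mm high, lying on the table in front of the polariscope: leave alone

How it is judged:
By the outcome, as a careful person would: the job done as asked, in the order asked, and still so for the second after the job is handed in, with the robot touching nothing.
It also fails if it takes over 51 s, if anything falls off the work surface, if the arm or the gripper's body presses on something with over 40 N, if the wrist force passes 120 N, or if a joint passes its speed limit or range.

## Working session

There is one attempt and no reset: what is moved stays moved. The work goes in short steps, Python scripts to look and compute and a tool call to move; the robot and the scene stay as the last step left them, time stands still between calls to the robot, and variables do not carry over. Pictures are saved under pics/ and viewed, at most 10 in all, crops included, and the job is handed in when it is done.

Besides the shell and the picture viewer there is one more tool, called after "Emit:" by a JSON object that holds its "op" and its "data", one argument or row to a line. arm_command: Moves the arm, as the interface text tells. Its arguments: {"type":"object","properties":{"deltas":{"type":"array","items":{"type":"number"}},"force":{"type":"number"}},"required":["deltas"]}

```bash
mkdir -p pics
python3 - <<'E'
from cell import sensors, optics, arm
import cv2,numpy as np
s=sensors.observe();print(s['clock'],s['position'],s['ee_rot'],s['width'],arm.nose_length)
a=optics.get_image("scene");b=optics.get_image("top")
cv2.imwrite("pics/scene.png",a);cv2.imwrite("pics/top.png",b)
for n in("scene","top"):
    c=optics.calibration(n);print(n,c)
E
```

```text
0.0 [0.14660392 0.60706682 0.24496143] [-3.71315241e-01 -3.11956236e+00  2.40717326e-03] 1.0018436762119054 0.019
scene {'camera_matrix': array([[375.47951964,   0.        , 260.5130662 ],
       [  0.        , 375.47951964, 189.46140721],
       [  0.        ,   0.        ,   1.        ]]), 'D': array([-0.02362542,  0.        ,  0.        ,  0.        ,  0.        ]), 'rvec': array([ 0.31223364,  2.7074743 , -1.3377871 ]), 'tvec': array([0.58508075, 0.03760828, 1.13182089])}
top {'camera_matrix': array([[387.3574324 ,   0.        , 261.80230493],
       [  0.        , 387.3574324 , 197.80759513],
       [  0.        ,   0.        ,   1.        ]]), 'D': array([-0.04702277,  0.        ,  0.        ,  0.        ,  0.        ]), 'rvec': array([ 2.17030495, -2.18887606,  0.10377818]), 'tvec': array([-0.01375849,  0.59479159,  1.19887691])}
```

View pics/top.png

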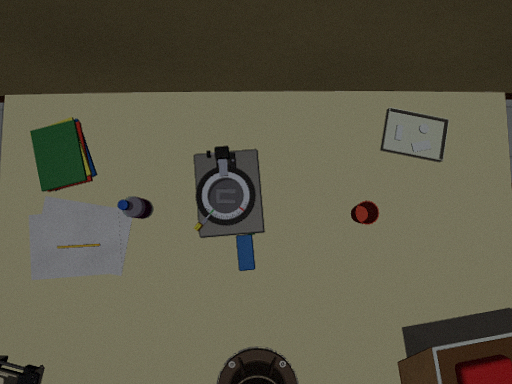

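View pics/scene.png

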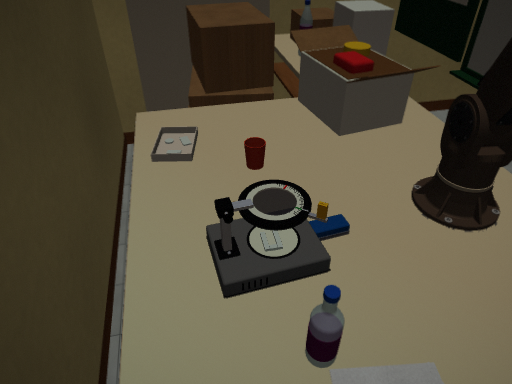

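The top view shows the ring centre near (225,194), the column head near (222,152), the yellow tab near (198,227) and the red mark near (242,210). The bottle is at (135,207) and the eraser at (246,252). The lever has to swing toward image right (world -y).

```bash
cat > h.py <<'E'
import cv2,numpy as np
from cell import sensors, optics, arm
def ray(c,uv,z):
    p=cv2.undistortPoints(np.array([[uv]],float),c['camera_matrix'],c['D'])[0,0]
    R=cv2.Rodrigues(c['rvec'])[0];o=-R.T@c['tvec'];d=R.T@np.array([p[0],p[1],1])
    return o+d*(z-o[2])/d[2]
def blobs(im,lo,hi,amin=3):
    m=cv2.inRange(cv2.cvtColor(im,cv2.COLOR_BGR2HSV),lo,hi)
    n,l,s,c=cv2.connectedComponentsWithStats(m)
    return [(c[i].round(1),s[i].tolist()) for i in range(1,n) if s[i,4]>=amin]
E
python3 - <<'E'
from h import *
b=cv2.imread("pics/top.png");c=optics.calibration("top")
roi=b[140:280,100:300]
for n,lo,hi,z in (("yel",(18,150,90),(32,255,255),.205),("red",(0,110,60),(8,255,255),.18),("red2",(172,110,60),(180,255,255),.18),("grn",(45,80,40),(85,255,255),.18),("blue",(100,120,60),(125,255,255),.034)):
    for q,s in blobs(roi,lo,hi): print(n,q+[100,140],s[4],ray(c,q+[100,140],z).round(4))
# dark ring: largest dark blob outer fit
g=cv2.cvtColor(b,cv2.COLOR_BGR2GRAY)
w=cv2.inRange(cv2.cvtColor(b,cv2.COLOR_BGR2HSV),(0,0,110),(180,60,255))[150:240,190:270]
k=cv2.findNonZero(w);e=cv2.minEnclosingCircle(k);print(e,len(k))
u=np.array(e[0])+[190,150];print("ctr",u,ray(c,u,.18))
for u in((222,152),(225,194)):print(u,ray(c,u,.202 if u[1]<160 else .18))
crop=cv2.resize(b[140:280,110:290],None,fx=4,fy=4,interpolation=cv2.INTER_CUBIC)
cv2.imwrite("pics/crop.png",crop)
E
```

```text
yel [197.2 226.2] 27 [0.5038 0.1565 0.205 ]
red [240.8 208. ] 4 [0.5533 0.0405 0.18  ]
grn [211.2 211.2] 9 [0.5452 0.1221 0.18  ]
blue [122.4 204.4] 78 [0.5767 0.4205 0.034 ]
blue [245.1 252.2] 516 [0.4248 0.0346 0.034 ]
((39.5, 44.5), 59.502201080322266) 1719
ctr [229.5 194.5] [0.59098702 0.07157444 0.18      ]
(222, 152) [0.705901   0.09031662 0.202     ]
(225, 194) [0.59247935 0.08402301 0.18      ]
```

View pics/crop.png

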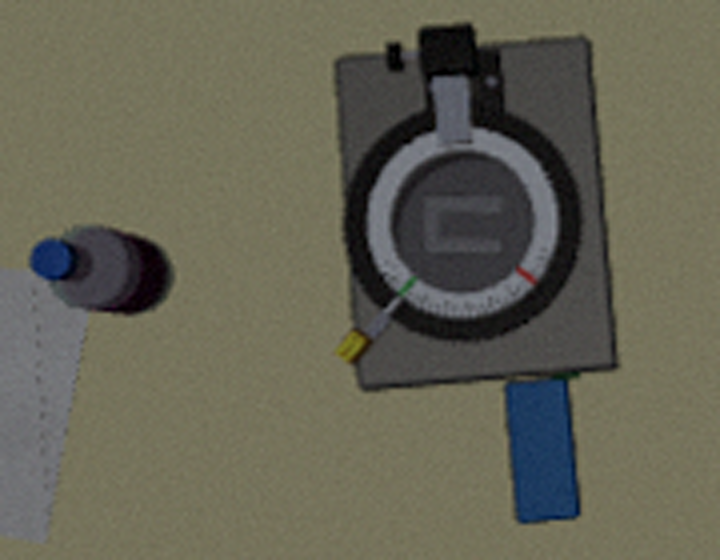

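The crop gives the ring centre at about (0.588, 0.083) and the tab at r ≈ 112 mm. The lever is on the green mark (about -0.77), the red mark is at lower right, and the eraser and bottle are well clear. Moving to a hover behind the tab.

Emit:
{"op": "arm_command", "data": {
  "deltas": [0,0,-0.2,0.05,-0.05,0.06,0,0,0,-0.85,0.37,-0.42,0.06,0,0,0,-0.85,0.37,-0.42,0.06,0,0,0,-0.85,0.37,-0.42,0.06,0,0,0,-0.85,0.37,-0.42,0.06,0,0,0,-0.85,0.37,-0.42,0.06,0,0,0,-0.85,0.37,-0.42,0.06,0,0,0,-0.85,0.37,-0.42,0.06,0,0,0,-0.85,0.37,-0.42,0.06,0,0,0,-0.85,0.37,-0.42,0.06,0,0,0,-0.85,0.37,-0.42,0.06,0,0,0,-0.85,0.37,-0.42,0.06,0,0,0,-0.85,0.37,-0.42,0.06,0,0,0,-0.85,0.37,-0.42,0.06,0,0,0,-0.85,0.37,-0.42,0.06,0,0,0,-0.85,0.37,-0.42,0.06,0],
  "force": 10
}}

```text
clock: 1.7
position: [0.5157, 0.189, 0.3055]
ee_rot: [-2.22, -2.222, 0.0]
force: [-0.1, -0.6, -0.5]
width: 0.005
gripper_force: 0.0
```

Run:
```python
from h import *
s=sensors.observe();print(s['clock'],s['position'],s['ee_rot'],s['joints'].round(2),s['width'],s['force'])
R=cv2.Rodrigues(s['ee_rot'])[0];print("tool y deg",np.degrees(np.arctan2(R[1,1],R[0,1])))
cv2.imwrite("pics/w1.png",optics.get_image("wrist"))
import pickle;pickle.dump(optics.calibration("wrist"),open("w1.pkl","wb"))
```

```text
1.7 [0.51574586 0.18902552 0.305526  ] [-2.21950166e+00 -2.22238446e+00  4.29685671e-04] [-0.84  0.28  0.51  1.7  -0.14  1.2  -0.29] 0.00483072923681317 [-0.14523175 -0.62208106 -0.49336735]
tool y deg 0.07437633086548347
```

View pics/w1.png

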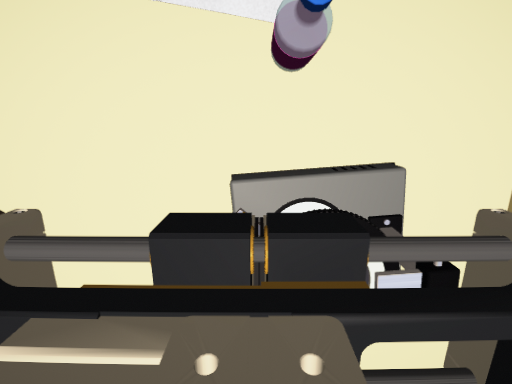

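The wrist view shows the bottle at (300,30), with the closed fingers hiding the tab. It isn't useful from this side, so I'll go by the overhead measurement. Finishing the turn, then descending behind the tab.

Emit:
{"op": "arm_command", "data": {
  "deltas": [0,0,-0.09,0.008,-0.008,0,0,0,0,-0.18,0.008,-0.008,0,0,0,0,-0.27,0.008,-0.008,0,0,0,0,-0.36,0.008,-0.008,0,0,0,0,-0.45,0.008,-0.008,0,0,0,0,-0.45,0.008,-0.008,0,0,0,0,-0.45,0.008,-0.008,-0.02,0,0,0,-0.45,0.008,-0.008,-0.04,0,0,0,-0.45,0.008,-0.008,-0.06,0,0,0,-0.45,0.008,-0.008,-0.08,0,0,0,-0.45,0.008,-0.008,-0.09,0,0,0,-0.45,0.008,-0.008,-0.1,0,0,0,-0.45,0.008,-0.008,-0.1,0]
}}

```text
clock: 3.05
position: [0.5242, 0.1796, 0.205]
ee_rot: [2.853, 1.316, -0.002]
force: [0.9, -0.2, -0.2]
width: 0.007
gripper_force: 0.0
```

Run:
```python
from h import *
s=sensors.observe();print(s['clock'],s['position'],s['force'])
R=cv2.Rodrigues(s['ee_rot'])[0];print("tool y deg",np.degrees(np.arctan2(R[1,1],R[0,1])))
a=optics.get_image("scene")
cv2.imwrite("pics/s2.png",cv2.resize(a[150:280,190:390],None,fx=4,fy=4,interpolation=cv2.INTER_CUBIC))
b=optics.get_image("top");cv2.imwrite("pics/t2.png",b)
# planned arc: centre, lever dir phi, tool at contact offset 15.5mm plus
C=np.array([.588,.083]);
for d in (5,0,-1):pass
for ph in np.radians([138.8,160,180,200,215,227.8]):
    r=np.array([np.cos(ph),np.sin(ph)]);t=np.array([r[1],-r[0]])
    print(np.degrees(ph).round(1),(C+.112*r+.0155*t).round(4))
```

```text
3.05 [0.52417126 0.17963453 0.20497555] [ 0.93501595 -0.21375981 -0.2021427 ]
tool y deg -40.474723260421555
138.8 [0.5139 0.1684]
160.0 [0.4881 0.1359]
180.0 [0.476  0.0985]
200.0 [0.4775 0.0593]
215.0 [0.4874 0.0315]
227.8 [0.5013 0.0104]
```

View pics/s2.png

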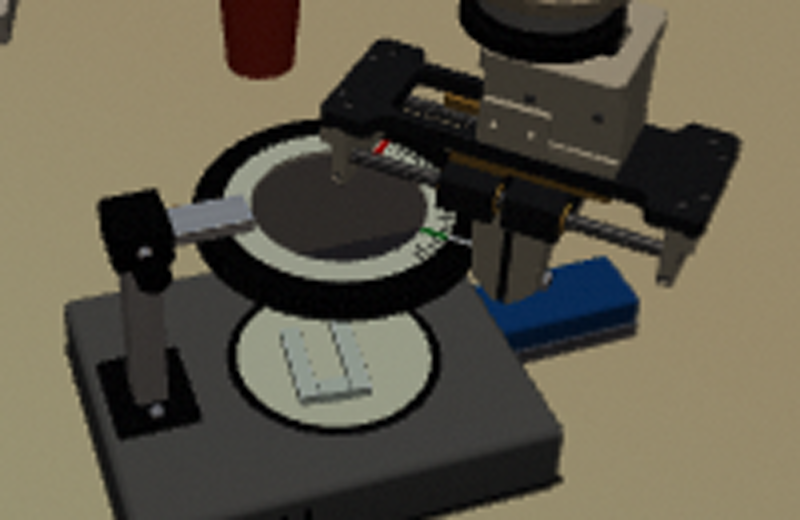

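The fingertips stand beside the tab, behind it on the green side, and everything else is untouched. Working out arc waypoints.

Run:
```python
import numpy as np
C=np.array([.588,.083]);P=np.array([.5242,.1796]) 
for i in range(20):
    a=123.5+3.4*(i+1);w=max(0,(a-131)/90)
    p=C+.113*np.array([np.cos(np.radians(a)),np.sin(np.radians(a))])-P
    print(f"0, 0, {w:.2f}, {p[0]:.3f}, {p[1]:.3f}, 0, 0,",end=" ")
```

```text
0, 0, 0.00, -0.004, -0.006, 0, 0, 0, 0, 0.00, -0.009, -0.010, 0, 0, 0, 0, 0.03, -0.014, -0.015, 0, 0, 0, 0, 0.07, -0.019, -0.020, 0, 0, 0, 0, 0.11, -0.023, -0.025, 0, 0, 0, 0, 0.14, -0.028, -0.030, 0, 0, 0, 0, 0.18, -0.031, -0.036, 0, 0, 0, 0, 0.22, -0.035, -0.041, 0, 0, 0, 0, 0.26, -0.038, -0.047, 0, 0, 0, 0, 0.29, -0.041, -0.053, 0, 0, 0, 0, 0.33, -0.043, -0.060, 0, 0, 0, 0, 0.37, -0.045, -0.066, 0, 0, 0, 0, 0.41, -0.047, -0.073, 0, 0, 0, 0, 0.45, -0.048, -0.079, 0, 0, 0, 0, 0.48, -0.049, -0.086, 0, 0, 0, 0, 0.52, -0.049, -0.092, 0, 0, 0, 0, 0.56, -0.049, -0.099, 0, 0, 0, 0, 0.60, -0.049, -0.106, 0, 0, 0, 0, 0.63, -0.048, -0.113, 0, 0, 0, 0, 0.67, -0.047, -0.119, 0, 0,
```

Pushing the first part only, to check the contact.

Emit:
{"op": "arm_command", "data": {
  "deltas": [0,0,0,-0.004,-0.006,0,0,0,0,0,-0.009,-0.01,0,0,0,0,0.03,-0.014,-0.015,0,0,0,0,0.07,-0.019,-0.02,0,0,0,0,0.11,-0.023,-0.025,0,0,0,0,0.14,-0.028,-0.03,0,0]
}}

```text
clock: 3.75
position: [0.497, 0.1495, 0.2065]
ee_rot: [2.69, 1.622, 0.004]
force: [3.5, 0.8, -0.5]
width: 0.004
gripper_force: 1.3
```

Contact is at about 3 N, as expected. Continuing along the arc.

Emit:
{"op": "arm_command", "data": {
  "deltas": [0,0,0.04,-0.003,-0.006,0,0,0,0,0.08,-0.007,-0.011,0,0,0,0,0.12,-0.01,-0.017,0,0,0,0,0.15,-0.013,-0.023,0,0,0,0,0.19,-0.015,-0.03,0,0,0,0,0.23,-0.017,-0.036,0,0,0,0,0.27,-0.019,-0.043,0,0,0,0,0.31,-0.02,-0.049,0,0,0,0,0.34,-0.021,-0.056,0,0,0,0,0.38,-0.021,-0.062,0,0,0,0,0.42,-0.021,-0.069,0,0,0,0,0.46,-0.021,-0.076,0,0,0,0,0.49,-0.02,-0.083,0,0,0,0,0.53,-0.019,-0.089,0,0,0,0,0.53,-0.019,-0.089,0,0]
}}

```text
clock: 5.25
position: [0.4776, 0.0597, 0.2063]
ee_rot: [1.808, 2.569, 0.001]
force: [0.4, -0.1, 0.1]
width: 0.003
gripper_force: 0.0
```

Run:
```python
from h import *
s=sensors.observe();print(s['clock'],s['position'],s['force'])
R=cv2.Rodrigues(s['ee_rot'])[0];print("tool y deg",np.degrees(np.arctan2(R[1,1],R[0,1])))
w=optics.get_image("wrist");b=optics.get_image("top");a=optics.get_image("scene")
for n,i in(("w3",w),("t3",b),("s3",a)):cv2.imwrite(f"pics/{n}.png",i)
import pickle;pickle.dump(optics.calibration("wrist"),open("w3.pkl","wb"))
f=lambda i,x,y,ww,h:cv2.resize(i[y:y+h,x:x+ww],(400,300),interpolation=cv2.INTER_CUBIC)
cv2.imwrite("pics/m3.png",np.vstack([np.hstack([f(b,170,140,120,90),f(a,220,160,120,90)]),np.hstack([f(w,0,0,512,384),f(w,0,0,512,384)])]))
```

```text
5.25 [0.47756134 0.05973751 0.20627039] [ 0.36675359 -0.14317082  0.05761876]
tool y deg 19.725030598986212
```

View pics/m3.png

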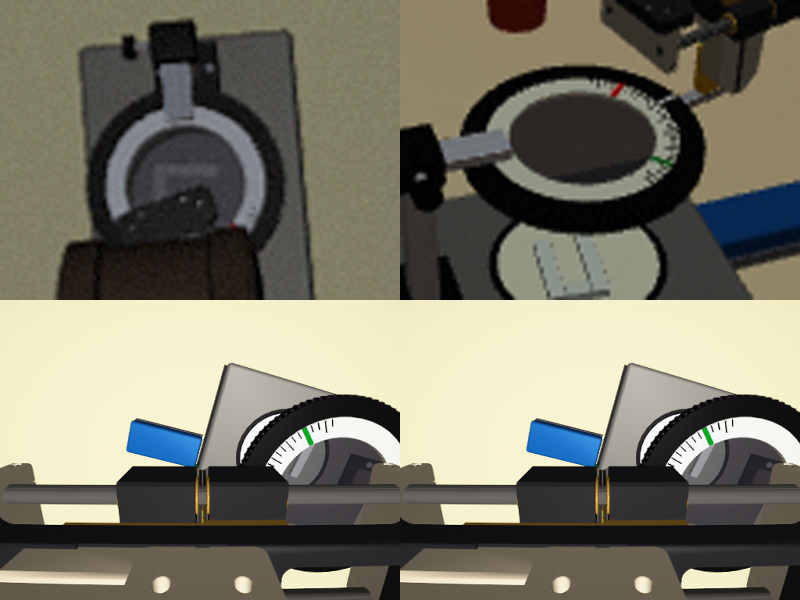

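The overhead picture is hidden by the arm. The scene crop shows the index line at about (665,100) and the red mark at (617,90), with the lever moving freely. I'll push to about 4° short, then back off and take a closer look.

Emit:
{"op": "arm_command", "data": {
  "deltas": [0,0,0.03,0.001,-0.005,0,0,0,0,0.06,0.003,-0.011,0,0,0,0,0.09,0.004,-0.015,0,0,0,0,0.12,0.006,-0.02,0,0,0,0,0.145,0.008,-0.024,0,0,0,0,0.17,0.01,-0.029,0,0,0,0,0.2,0.0125,-0.033,0,0,0,0,0.23,0.015,-0.0375,0,0,0,0,0.25,0.017,-0.041,0,0,0,0,0.27,0.0194,-0.044,0,0,0,0,0.27,0.0194,-0.044,0,0,0,0,0.27,0.0194,-0.044,0,0]
}}

```text
clock: 6.6
position: [0.4969, 0.0166, 0.2057]
ee_rot: [1.229, 2.891, -0.0]
force: [0.9, -0.9, -1.0]
width: 0.005
gripper_force: 0.0
```

Run:
```python
from h import *
import pickle
s=sensors.observe();print(s['clock'],s['position'],s['force'])
c=optics.calibration("wrist");R=cv2.Rodrigues(c['rvec'])[0];o=-R.T@c['tvec']
T=cv2.Rodrigues(s['ee_rot'])[0];print("cam in tool",T.T@(o-s['position']),"view dir tool",T.T@R.T[:,2],"K",c['camera_matrix'])
a=optics.get_image("scene");cv2.imwrite("pics/s4.png",a)
cs=optics.calibration("scene")
cr=a[165:235,235:320]
for n,lo,hi in (("red",(0,90,60),(8,255,255)),("red2",(170,90,60),(180,255,255)),("grn",(45,60,40),(85,255,255)),("yel",(15,150,90),(32,255,255))):
    for q,st in blobs(cr,lo,hi): 
        p=ray(cs,q+[235,165],.18);print(n,q+[235,165],st[4],p.round(4),np.degrees(np.arctan2(p[1]-.083,p[0]-.588))%360)
f=a[165:225,250:330];cv2.imwrite("pics/m4.png",cv2.resize(f,None,fx=10,fy=10,interpolation=cv2.INTER_CUBIC))
```

```text
6.6 [0.49693908 0.01662301 0.20568665] [ 0.93361863 -0.91389412 -0.95884501]
cam in tool [ 0.06456906  0.00074595 -0.14041823] view dir tool [-0.24523955 -0.00107501  0.96946192] K [[270.85538413   0.         258.69428582]
 [  0.         270.85538413 191.54846214]
 [  0.           0.           1.        ]]
red [284.9 186.3] 10 [0.5513 0.0383 0.18  ] 230.6243919636763
grn [298.1 207.8] 10 [0.545  0.1209 0.18  ] 138.64689993279413
```

View pics/m4.png

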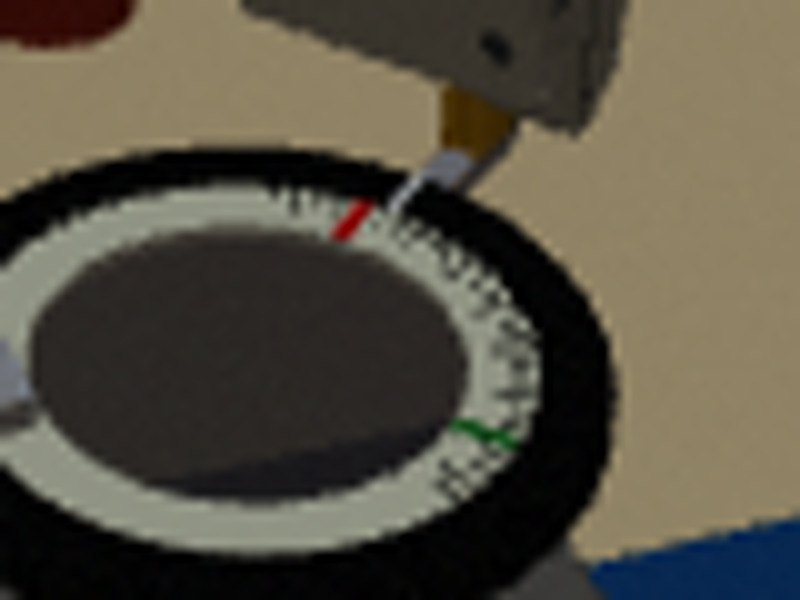

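The index line's inner end is at about crop (395,207), just short of the red mark's outer end at (368,200), roughly 5–6° off. Backing off, lifting, and looking from close above.

Emit:
{"op": "arm_command", "data": {
  "deltas": [0,0,0,-0.005,0.006,0,0,0,0,0,-0.01,0.012,0,0,0,0,0,-0.01,0.012,0.02,0,0,0,0,-0.01,0.012,0.05,0,0,0,0,-0.01,0.012,0.075,0,0,0,0,0.02,0,0.075,0,0,0,0,0.05,-0.01,0.075,0,0,0,0,0.083,-0.02,0.075,0,0,0,0,0.083,-0.02,0.075,0,0,0,0,0.083,-0.02,0.075,0]
}}

```text
clock: 7.65
position: [0.5797, -0.003, 0.2802]
ee_rot: [-1.227, -2.891, 0.001]
force: [0.2, -0.3, -0.8]
width: 0.006
gripper_force: 0.0
```

Run:
```python
from h import *
import pickle
s=sensors.observe();print(s['clock'],s['position'],s['force'])
c=optics.calibration("wrist");w=optics.get_image("wrist");cv2.imwrite("pics/w5.png",w)
pickle.dump(c,open("w5.pkl","wb"))
for n,lo,hi in (("red",(0,120,60),(8,255,255)),("red2",(172,120,60),(180,255,255)),("grn",(45,80,40),(85,255,255)),("yel",(18,150,90),(32,255,255))):
    for q,st in blobs(w,lo,hi,8): print(n,q,st,ray(c,q,.18).round(4))
```

```text
7.65 [ 0.57967069 -0.0030051   0.28015672] [ 0.18392831 -0.31707061 -0.78518891]
red [268.5 141.9] [260, 140, 18, 5, 74] [0.5523 0.0382 0.18  ]
red [111.2 279.6] [92, 273, 37, 12, 323] [ 0.5337 -0.1696  0.18  ]
grn [333.5  62.9] [331, 53, 6, 21, 91] [0.5458 0.1213 0.18  ]
grn [215.3 111.5] [211, 106, 10, 12, 29] [0.5016 0.025  0.18  ]
yel [201.7 137.7] [186, 130, 33, 17, 522] [5.077e-01 3.000e-04 1.800e-01]
yel [251.4 250.9] [250, 227, 4, 47, 154] [ 0.6134 -0.0478  0.18  ]
yel [265.8 251. ] [264, 226, 4, 48, 148] [ 0.6236 -0.0381  0.18  ]
yel [260.9 285.2] [82, 282, 287, 6, 997] [ 0.6464 -0.0685  0.18  ]
```

View pics/w5.png

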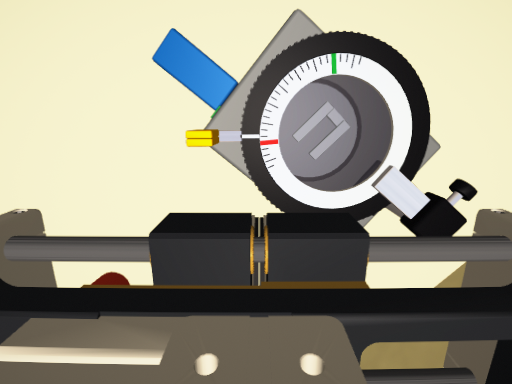

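The wrist view shows the yellow tab at (202,138), the white index line at about (250,136), the red mark at (268,142) and the green at (333,63). The index is a few degrees short. Measuring the angle.

```bash
cat > meas.py <<'E'
from h import *
from scipy.optimize import least_squares
def measure(w,c):
    ys,xs=np.mgrid[0:205,150:450];uv=np.stack([xs.ravel(),ys.ravel()],1).astype(float)
    u=cv2.undistortPoints(uv[:,None],c['camera_matrix'],c['D'])[:,0]
    R=cv2.Rodrigues(c['rvec'])[0];o=-R.T@c['tvec'];d=np.c_[u,np.ones(len(u))]@R
    P=(o+d*((.18-o[2])/d[:,2])[:,None])[:,:2]
    hsv=cv2.cvtColor(w,cv2.COLOR_BGR2HSV)[0:205,150:450].reshape(-1,3).astype(int);px=w[0:205,150:450].reshape(-1,3).astype(int)
    wh=(px.min(1)>150);C=np.array([.588,.083])
    e=cv2.Canny(w,80,200)[0:205,150:450].ravel()>0
    for k in range(6):
        r=np.linalg.norm(P-C,axis=1);a=np.degrees(np.arctan2(P[:,1]-C[1],P[:,0]-C[0]))%360
        m=e&(abs(r-.066)<(.006 if k<3 else .003))&~((a<30)|(a>335))
        f=least_squares(lambda q:np.hypot(P[m,0]-q[0],P[m,1]-q[1])-q[2],[*C,.066],loss='soft_l1',f_scale=.001);C=f.x[:2]
    r=np.linalg.norm(P-C,axis=1);a=np.degrees(np.arctan2(P[:,1]-C[1],P[:,0]-C[0]))%360
    red=((hsv[:,0]<8)|(hsv[:,0]>172))&(hsv[:,1]>110)&(r>.051)&(r<.066)
    grn=(hsv[:,0]>45)&(hsv[:,0]<85)&(hsv[:,1]>80)&(r>.05)&(r<.066)
    idx=(px.min(1)>120)&(r>.0685)&(r<.0795)&(a>130)&(a<260)
    print("C",C.round(4),"R",f.x[2].round(4),"n",m.sum())
    for n,k in(("red",red),("grn",grn),("idx",idx)):print(n,k.sum(),a[k].mean().round(2),a[k].std().round(2),r[k].mean().round(4))
    print("to go deg",a[red].mean()-a[idx].mean())
E
python3 - <<'E'
from meas import *
import pickle
measure(cv2.imread("pics/w5.png"),pickle.load(open("w5.pkl","rb")))
E
```

```text
C [0.5913 0.083 ] R 0.0663 n 642
red 72 228.91 1.05 0.0587
grn 81 139.85 1.0 0.0586
idx 57 223.96 0.91 0.0742
to go deg 4.95287488154392
```

4.9° to go. Returning behind the tab and nudging it the remaining ≈ 9.5 mm slowly.

Emit:
{"op": "arm_command", "data": {
  "deltas": [0,0,0,-0.04,0.012,0,0,0,0,0,-0.093,0.032,0,0,0,0,0,-0.093,0.032,0,0,0,0,0,-0.093,0.032,-0.025,0,0,0,0,-0.093,0.032,-0.05,0,0,0,0,-0.093,0.032,-0.075,0,0,0,0,-0.093,0.032,-0.075,0,0,0,0,-0.088,0.026,-0.075,0,0,0,0,-0.085,0.0225,-0.075,0,0,0,0,-0.083,0.02,-0.075,0,0,0,0.01,-0.0818,0.0185,-0.075,0,0,0,0.02,-0.0806,0.017,-0.075,0,0,0,0.03,-0.0794,0.0155,-0.075,0,0,0,0.04,-0.0783,0.014,-0.075,0,0,0,0.05,-0.0772,0.0125,-0.075,0,0,0,0.05,-0.0772,0.0125,-0.075,0,0,0,0.05,-0.0772,0.0125,-0.075,0]
}}

```text
clock: 9.4
position: [0.5029, 0.0088, 0.2057]
ee_rot: [1.113, 2.938, -0.0]
force: [-0.3, -0.4, -1.2]
width: 0.004
gripper_force: 0.3
```

Backing off and lifting to the viewing place.

Emit:
{"op": "arm_command", "data": {
  "deltas": [0,0,0,-0.005,0.006,0,0,0,0,0,-0.01,0.012,0,0,0,0,0,-0.012,0.013,0.02,0,0,0,0,-0.012,0.013,0.05,0,0,0,0,-0.012,0.013,0.075,0,0,0,0,0.02,0,0.075,0,0,0,-0.05,0.05,-0.005,0.075,0,0,0,-0.05,0.077,-0.0125,0.075,0,0,0,-0.05,0.077,-0.0125,0.075,0,0,0,-0.05,0.077,-0.0125,0.075,0]
}}

```text
clock: 10.4
position: [0.5793, -0.0032, 0.2802]
ee_rot: [-1.227, -2.891, 0.001]
force: [-1.0, 0.3, -0.4]
width: 0.005
gripper_force: 0.0
```

Run:
```python
from meas import *
s=sensors.observe();print(s['clock'],s['position'],s['force'])
c=optics.calibration("wrist");w=optics.get_image("wrist");cv2.imwrite("pics/w6.png",w)
measure(w,c)
cv2.imwrite("pics/w6c.png",cv2.resize(w[90:190,170:300],None,fx=6,fy=6,interpolation=cv2.INTER_CUBIC)[:600,:780])
```

```text
10.4 [ 0.57927756 -0.00317474  0.28019876] [-0.95760119  0.30211334 -0.35067634]
C [0.5913 0.0829] R 0.0663 n 637
red 67 228.9 1.02 0.0588
grn 95 139.86 1.15 0.0589
idx 51 228.89 0.81 0.0739
to go deg 0.01752382538856523
```

View pics/w6c.png

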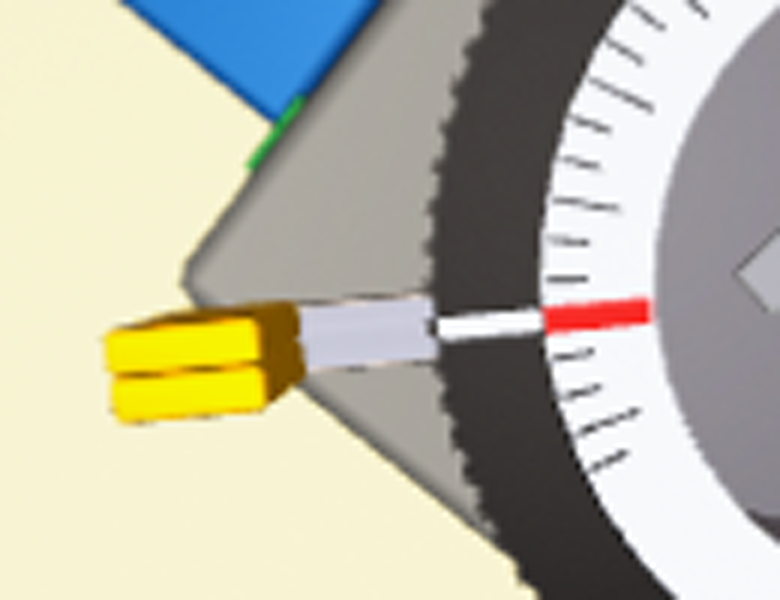

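The white index line at about (490,325) runs straight into the red mark at (597,315), within about 0.1°. The arm is clear of everything, so I'm handing in.

```bash
python3 -c "
from cell import arm
print(arm.sign_off())"
```

```text
the job is handed in; nothing more can be done
None
```

The analyser is set to dark field: in the last close-up the white index line meets the red mark to within about 0.1°, the arm is clear of the polariscope, and I handed the job in at about 10.5 s.

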